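Fit the desiccant cartridge in the purge-gas dryer and hold it home for the locking clip

TASK

Fit the spare desiccant cartridge, the tall one with two lugs on its spigot, into the empty bayonet socket of the purge-gas dryer: lugs down the slots, press it in against the spring valve and turn it clockwise, seen from above, all the way to its stop. Finish while still holding it: keep your grip on its fin with the cartridge turned home and pressed right down to the bottom of its travel, so that I can slip the locking clip in over the lugs (let go and the spring lifts it). Leave the short dust filter and the other things on the bench where they are.

Things in the scene. Friction and masses are not known exactly. Their poses are not given: they have to be found in the camera images.
- cartridge: Spare desiccant cartridge, loose, standing upright on the bench; 118 mm tall, about 0.16 kg. Origin: centre of the underside, z up. From below: aluminium spigot, 32 mm diameter, 26 mm long, foot chamfered 2 mm; slotted white can, 41 to 44 mm diameter, from 26 to 86 mm; grey grip fin from 86 to 118 mm, 40 mm long along x (in line with the lugs), 12 mm thick along y.
- lug (a point): Middle of the steel lug on the cartridge's +x side; an equal lug is on its -x side, so half a turn makes no difference. Each reaches 23 mm from the axis, is 6 mm wide (along y) and 6 mm tall (4 to 10 mm above the underside).
- cartridge_grip (a point): Where to grip: on the cartridge's axis in the fin, 108 mm above the underside, 22 mm above the can's grey shoulder and 10 mm below the fin's top; fingers on the fin's two broad faces (closing along the cartridge's y).
- purge_dryer: Purge-gas dryer: grey housing with aluminium deck, fixed; 130 (x) by 236 mm (y), deck 50 mm above the bench; dial and knob on its front (-x). Origin: centre of its footprint, at bench level. Its station at y = +58 mm holds an identical cartridge already turned home and clipped (part of the dryer, top 170 mm above the bench); the one at y = -58 mm is the empty socket.
- socket (a point): Centre of the empty socket at deck level, axes as the dryer's. The cartridge's underside is 2 mm above it with the lugs on the floor of the slots, 8 mm with the lugs against the slots' roof, 12 mm where it meets the spring valve, 22 mm where the lugs reach the collar's rim.
- collar_rim (a point): Centre of the mouth of the socket's aluminium collar, 26 mm above the deck; bore 35, outside 50 mm. Two L-slots through its wall open at the rim on the dryer's +x and -x sides (entries 30 degrees, 9 mm or more, wide), then a level leg runs clockwise seen from above: floor 6, roof 18 mm above the deck. Its end stops the cartridge after about 80 degrees (1.4 rad) of turn.
- valve_top (a point): Centre of the top of the round brass spring valve in the socket's bore; 12 mm above the deck when free; the spigot's underside pushes it down.
- valve (a joint): Valve travel in m: 0 free, 0.004 with the lugs just under the slot's roof, 0.010 with the lugs on the slot's floor (end stop of its own at 0.0115). Its spring pushes up with about 4 N at 0 and 10 N at 0.010.
- dust_filter: Short dust filter, loose, standing on the bench, not to be used or moved: 78 mm tall, plain 40 mm spigot without lugs, pleated body 52 mm in diameter, the same grey fin (40 x 12 x 32 mm, along its x) on top. Origin: centre of its underside. It and the cartridge may stand in either of two places.
- mortar: Agate mortar, loose, 66 mm in diameter, 30 mm high, to be left alone. Origin: centre of its underside.
- timer: Small bench timer, loose, 26 x 64 x 58 mm, standing, to be left alone. Origin: centre of its underside.
- wash_bottle: White squeeze wash bottle, loose, 117 x 62 x 183 mm, standing, to be left alone. Origin: at its underside.
Things that resemble listed ones, but are neither listed nor needed, are in the scene too. What is shaped like the cartridge but blue or pink is not meant.

How it is judged:
On the way, in this order (a step that is already met when the one before it is completed fails the run):
1. the cartridge is gripped and lifted clear of the bench (height (world z) of cartridge above 0.03 m and contact force between the fingers and cartridge above 1 N), for 0.1 s.
2. its lugs are down the entries of the empty socket's slots (horizontal distance between cartridge and socket below 0.004 m and z of cartridge in the frame of socket below 0.015 m and angle between the x axis of cartridge and the x axis of socket, either way round below 0.35 rad), for 0.05 s.
At the end, for the whole second after the job is handed in: Fingers still grip the cartridge (over 2 N). It is at rest in the empty socket, upright (0.1 rad), centred (4 mm), turned clockwise at least 1.2 rad from its entry, and held down: underside under 5 mm above the deck (bottom 2, unheld 8), valve pressed over 6.5 mm. Dust filter standing (horizontal distance between cartridge and socket below 0.004 m and z of cartridge in the frame of socket below 0.005 m and value of joint valve above 0.0065 m and angle between the x axis of cartridge and the x axis of socket, either way round above 1.2 rad and angle between cartridge's own z axis and vertical below 0.1 rad and contact force between the fingers and cartridge above 2 N and linear speed of cartridge below 0.02 m/s and angle between dust_filter's own z axis and vertical below 0.3 rad); the arm keeps its last pose, push and grip.
It fails at once if the dust filter, the mortar, the timer or the wash bottle is moved more than 3 cm (distance of any of dust_filter, mortar, timer, wash_bottle from where it was at the start of the episode above 0.03 m).
It also fails if it takes over 42 s, if anything falls off the work surface, if the arm or the gripper's body presses on something with over 40 N, if the wrist force passes 120 N, or if a joint passes its speed limit or range.

ROBOT

A 6-joint arm with a two-finger parallel gripper is mounted at the origin on a cart in front of the work surface, level with it; the furniture and walls round the work are solid. World frame = base frame: x ahead of the robot, y to its left, z up, the work surface at z = 0. Lengths are in m, angles in rad, forces in N, time in s.
With the tool pointing down it reaches from about 0.3 to 1 m from the base axis. Payload 5.1 kg.
Tool frame: the origin (TCP) lies midway between the tips of the shut fingers; the grasp point (between the pads) lies 19 mm behind it (r.hold_point_z is the distance from the TCP to the grasp point, in m); x points along the fingers, z is the direction in which the jaws open and shut, and the axes are right-handed (so a half turn about x gives the same grasp; the last joint's range is limited). The gripper opens to 95 mm and grips with 3 to 60 N. Pads are 20 mm wide; open, the fingers measure 119 mm over their backs; the gripper's body (75 mm by 180 mm) begins 59 mm behind the grasp point.
Start: joints at [1.24, 0.124, 1.65, -0, 1.367, -0.083], TCP at [0.159, 0.63, 0.215] pointing down, gripper open.
Joint ranges: [-2.61, 2.61], [-1.02, 2.33], [0.03, 2.71], [-1.35, 4.49], [0.32, 2.68], [-2.91, 2.91]. Speed limits (rad/s): [2.57, 2.57, 3.14, 3.14, 3.14, 3.14].

INTERFACE

Orientations are given as [roll, pitch, yaw] about the fixed x, y, z axes, in that order (R = Rz(yaw) Ry(pitch) Rx(roll)).
In Python, from bench import r gives the robot as it stands. Calls block until the motion is done:
- r.goto(position, orientation): joint-space move of the TCP to a pose.
- r.line_to(position, rotation=None, rate=0.15, max_force=None): straight line of the TCP; rotation=None keeps the orientation; rate is the mean speed in m/s. With max_force (N) it stops when the force on the tool has changed by that much, and returns True; else False.
- r.set_joints(angles): joint-space move.
- r.let_go() and r.grasp(strength=None): open the fingers fully, or close them until they stop; strength is the grip in N (None keeps the last).
- r.wait(seconds).
- r.ik(position, orientation): joint angles nearest the present ones, or None.
- r.state(): the state.
- r.get_image(name): name is "scene" or "top" or "wrist"; returns (picture, depth): 384x512x3 uint8, red, green, blue; 384x512 float32, m along the optical axis (not along the pixel's ray), 0 where there is no reading.
- r.camera_info(name): a dict with "mtx" (3x3 intrinsics, pixels), "rvec" (rotation vector, rad) and "tvec" (3), from world to camera coordinates, as OpenCV has them. Camera axes: x right, y down, z forward; pixel columns grow to the right and rows downward; lengths in m; the calibration is good to about 2 mm. The wrist camera is an equidistant fisheye: a pixel r from the principal point sees the ray r / f radians off the axis. A picture is of the moment at which its call begins: read the wrist's pose just before it. camera_info takes no time and is no camera call; for the wrist camera it gives the pose at the moment of the call.
A pose or a line that the arm cannot do raises r.Unreachable and nothing moves.
- r.close_job(): hands the job in, once; it reports no verdict.
Trained networks look in the newest picture that a camera, given by its name, has taken for a name from the list of things; names that differ only in an ending like _2 or _b are one class to them, and where a whole thing is asked for, a point or a joint stands for the part that bears it (a point fixed in the world has none). Each returns a list of dicts, best first, with "conf" (0 to 1); they miss things now and then, are a little off and sometimes report something else, mostly with a low value. They report only what shows in the picture. A call takes as long as a camera call. They do not tell look-alikes from the thing itself.
- r.find_in(camera, thing): "rect" ([centre column, centre row, width, height] in pixels, round what is visible of it).
- r.tip_of(camera, thing): "point" ([row, column] in pixels: a listed point, or the origin of a listed thing).
The state is a dict: "time_s": time; "joints": joint angles; "joint_vel": joint speeds; "joint_torque": joint torques, N m; "tool_pos": TCP position; "ee_rot": TCP orientation; "force": force on the tool from outside, world axes, zero at the start; "ft_torque": the same for the moment, N m; "grip_width": opening from 0.0 (shut) to 1.0 (fully open).
Only numpy, scipy, OpenCV 4.12 (cv2) and the standard library are available. Lean on these libraries where they do the work, as an engineer would, in place of code of your own. Each camera call takes 0.05 s, during which the arm holds its last target.

## Working session

There is one attempt and no reset: what is moved stays moved. The work goes in short steps, each a Python script; the robot and the scene stay as the last script left them, time stands still between calls to the robot, and variables do not carry over. Pictures are saved under pics/ and viewed, and the job is handed in when it is done.

```bash
mkdir -p pics; ls
python3 - <<'E'
from bench import r
import cv2
for n in ["scene","top","wrist"]:
    im,d=r.get_image(n); cv2.imwrite(f"pics/{n}0.png",im[:,:,::-1])
    ci=r.camera_info(n); print(n,ci)
    for t in ["cartridge","dust_filter","purge_dryer"]:
        print(t,[(x['rect'],round(x['conf'],2)) for x in r.find_in(n,t)])
    for t in ["cartridge_grip","lug","socket","collar_rim","valve_top"]:
        print(t,[(x['point'],round(x['conf'],2)) for x in r.tip_of(n,t)])
print(r.state(),r.hold_point_z)
E
```

```text
pics
scene {'mtx': array([[412.50139849,   0.        , 261.29974912],
       [  0.        , 412.50139849, 189.37807552],
       [  0.        ,   0.        ,   1.        ]]), 'rvec': array([ 1.97405544, -1.0217794 ,  0.56493399]), 'tvec': array([-0.35478952,  0.28091172,  0.68573958])}
cartridge [([276.0, 213.4, 18.7, 49.6], 0.87), ([320.4, 278.0, 29.5, 50.3], 0.84), ([404.5, 215.6, 48.3, 69.7], 0.74), ([255.7, 247.6, 22.9, 54.0], 0.67), ([296.5, 252.2, 29.4, 56.0], 0.62)]
dust_filter [([336.2, 246.7, 22.9, 39.6], 0.7)]
purge_dryer [([210.8, 161.8, 87.7, 90.9], 0.87)]
cartridge_grip [([259.7, 320.5], 0.77), ([235.9, 300.3], 0.75), ([191.6, 276.2], 0.67), ([227.4, 256.7], 0.65)]
lug [([280.0, 299.7], 0.82), ([291.3, 305.9], 0.77), ([263.7, 249.2], 0.71), ([230.9, 282.5], 0.6)]
socket [([174.9, 225.9], 0.68)]
collar_rim [([165.3, 220.3], 0.57), ([175.4, 225.9], 0.17)]
valve_top []
top {'mtx': array([[400.44694279,   0.        , 256.82304858],
       [  0.        , 400.44694279, 188.0219527 ],
       [  0.        ,   0.        ,   1.        ]]), 'rvec': array([ 2.1281797 , -2.13415131,  
[... 1110 characters left out ...]
m []
valve_top []
{'time_s': 1.35, 'joints': array([ 1.24036025e+00,  1.23787616e-01,  1.65031099e+00, -2.19525307e-05,
        1.36751664e+00, -8.25926800e-02]), 'joint_vel': array([ 1.03512727e-03,  4.15280543e-05,  2.92437167e-03,  4.99648268e-04,
       -1.22612936e-05,  7.62811910e-04]), 'joint_torque': array([-3.00151287e-04, -4.17588794e+01, -3.60213876e+01,  7.75026949e-02,
        4.30811313e-02, -6.20545109e-06]), 'tool_pos': array([0.15947646, 0.63010989, 0.21465773]), 'ee_rot': array([-2.46357415,  1.57076514, -1.14061679]), 'force': array([-0.30142401,  0.17871772, -0.02799899]), 'ft_torque': array([-0.01002381, -0.03558627, -0.01872163]), 'grip_width': 0.997714347045193} 0.0188
```

Run:
```python
import cv2
a=cv2.imread("pics/scene0.png");cv2.imwrite("pics/scene0z.png",cv2.resize(a[90:340,150:470],None,fx=2.4,fy=2.4,interpolation=cv2.INTER_CUBIC))
a=cv2.imread("pics/top0.png");cv2.imwrite("pics/top0z.png",cv2.resize(a[100:300,110:400],None,fx=2.7,fy=2.7,interpolation=cv2.INTER_CUBIC))
```

```text
(no output)
```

View pics/scene0z.png

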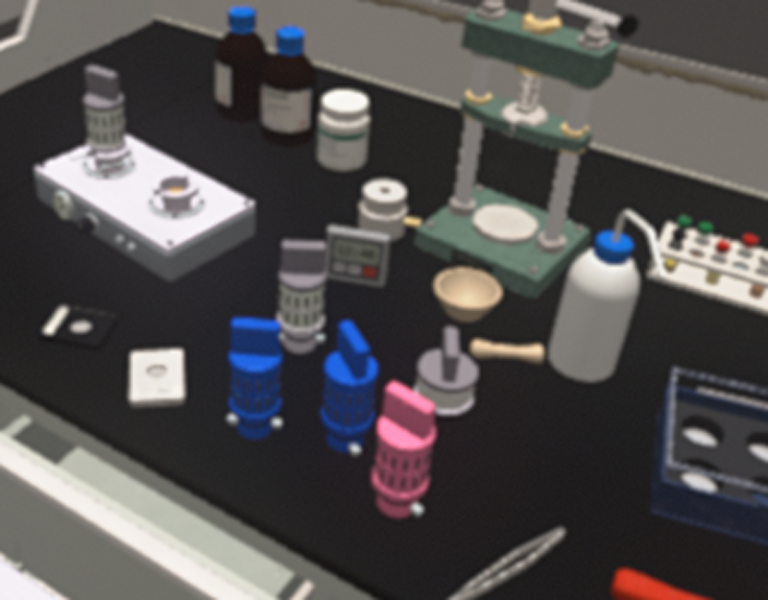

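View pics/top0z.png

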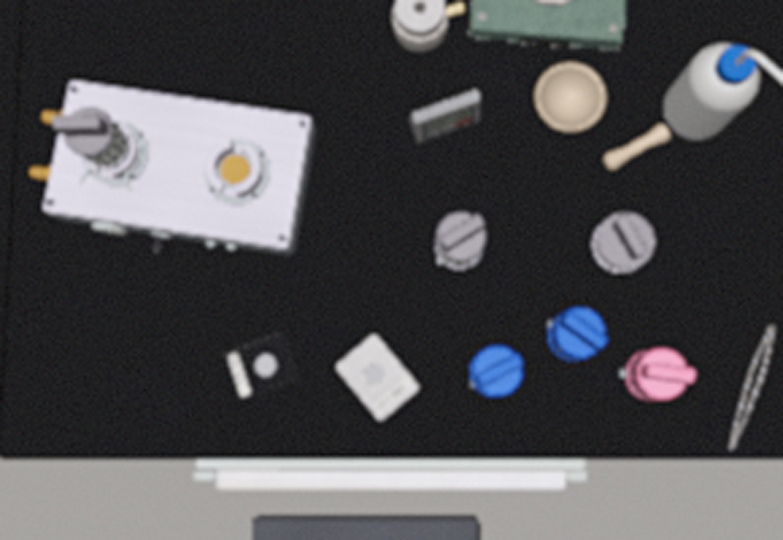

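The grey/white cartridge with lugs is at top px (280,190) and scene px (276,213). The dust filter is at top (340,190), and the blue and pink decoys stand in front. The empty socket, with its brass valve, is at top about (197,162).

```bash
cat > h.py <<'E'
from bench import r
import numpy as np, cv2
from scipy.spatial.transform import Rotation as R
def cam(n):
    c=r.camera_info(n); return c['mtx'],cv2.Rodrigues(c['rvec'])[0],np.array(c['tvec']).ravel()
def ray(c,col,row,fish=False):
    K,Rm,t=c
    x=(col-K[0,2])/K[0,0]; y=(row-K[1,2])/K[1,1]
    if fish:
        th=np.hypot(x,y); s=np.sin(th)/th if th>1e-9 else 1; d=np.array([x*s,y*s,np.cos(th)])
    else: d=np.array([x,y,1.])
    return -Rm.T@t, Rm.T@d
def onz(c,col,row,z,fish=False):
    o,d=ray(c,col,row,fish); return o+d*(z-o[2])/d[2]
def proj(c,P,fish=False):
    K,Rm,t=c; p=Rm@np.asarray(P,float)+t
    if fish:
        q=np.hypot(p[0],p[1]); th=np.arctan2(q,p[2]); x,y=p[:2]/q*th
    else: x,y=p[:2]/p[2]
    return np.array([K[0,0]*x+K[0,2],K[1,1]*y+K[1,2]])
def down(yaw_z):
    # tool pointing down, jaw axis (tool z) along world direction angle yaw_z
    x=np.array([0,0,-1.]); z=np.array([np.cos(yaw_z),np.sin(yaw_z),0]); y=np.cross(z,x)
    return R.from_matrix(np.stack([x,y,z],1)).as_euler('xyz')
E
python3 - <<'E'
from h import *
c=cam("top")
z=lambda u,v:(u/2.7+110,v/2.7+100)
print("grip net",onz(c,280.5,187.8,.108))
print("fin ends",onz(c,*z(443,248),.118),onz(c,*z(485,222),.118))
print("dust top",onz(c,*z(624,241),.078))
print("rim",onz(c,*z(236,168),.062)," socket net",onz(c,201,163,.05),onz(c,192.6,159.1,.076))
for p in [(75,81),(312,117),(293,250),(44,212)]: print("corner",onz(c,*z(*p),.05))
s=cam("scene")
print(onz(s,276.2,191.6,.108),onz(s,225.9,174.9,.05),onz(s,220.3,165.3,.076))
st=r.state(); print(R.from_euler('xyz',st['ee_rot']).as_matrix())
cw=cam("wrist"); print(-cw[1].T@cw[2],cw[1])
E
```

```text
grip net [ 0.48715922 -0.12637745  0.108     ]
fin ends [ 0.47624463 -0.11112666  0.118     ] [ 0.4985936  -0.14726786  0.118     ]
dust top [ 0.48749234 -0.27273616  0.078     ]
rim [0.55957585 0.07805897 0.062     ]  socket net [0.56015147 0.0710594  0.05      ] [0.56441666 0.08760515 0.076     ]
corner [0.64755843 0.2354491  0.05      ]
corner [0.61065596 0.0096057  0.05      ]
corner [0.48467176 0.02578154 0.05      ]
corner [0.52147592 0.25900146 0.05      ]
[ 0.50177397 -0.121792    0.108     ] [0.5612222  0.07057638 0.05      ] [0.5571587  0.08479782 0.076     ]
[[ 1.30067751e-05 -9.69444807e-01  2.45309533e-01]
 [-2.83471848e-05  2.45309532e-01  9.69444806e-01]
 [-1.00000000e+00 -1.95631852e-05 -2.42903452e-05]]
[0.0842372  0.64975995 0.38425631] [[ 2.44871676e-01  9.69555363e-01  5.11019151e-04]
 [ 9.32484277e-01 -2.35653259e-01  2.73752837e-01]
 [ 2.65538954e-01 -6.65577986e-02 -9.61799939e-01]]
```

```bash
cat > look.py <<'E'
from h import *
import sys
def look(tag,things,pts):
    st=r.state(); c=cam("wrist"); im,d=r.get_image("wrist")
    cv2.imwrite(f"pics/{tag}.png",im[:,:,::-1]); np.savez(f"pics/{tag}.npz",im=im,d=d,K=c[0],R=c[1],t=c[2])
    for t in things: print(t,[(np.round(x['rect'],1),round(x['conf'],2)) for x in r.find_in("wrist",t)])
    for t,z in pts:
        print(t,[(np.round(x['point'],1),round(x['conf'],2),np.round(onz(c,x['point'][1],x['point'][0],z,True),4)) for x in r.tip_of("wrist",t)])
    cv2.imwrite(f"pics/{tag}z.png",cv2.resize(im[:,:,::-1],(800,600),interpolation=cv2.INTER_CUBIC))
    print(r.state()['tool_pos'],r.state()['time_s'])
E
python3 - <<'E'
from look import *
a=np.radians(80.7)
r.goto([0.54,0.078,0.30],down(a)); print(r.state()['joints'])
look("w1",["purge_dryer"],[("socket",.05),("collar_rim",.076),("valve_top",.062)])
r.goto([0.47,-0.10,0.27],down(np.radians(32))); print(r.state()['joints'])
look("w2",["cartridge","dust_filter"],[("cartridge_grip",.108),("cartridge",0),("lug",.007)])
E
```

```text
[ 4.62123310e-02 -1.47434449e-01  1.77758771e+00  1.94419429e-04
  1.51170375e+00 -1.36333926e+00]
purge_dryer [(array([309.5, 167.1, 168.2,  98.2]), 0.72)]
socket [(array([173.1, 265.4]), 0.89, array([0.5566, 0.0811, 0.05  ]))]
collar_rim [(array([181.6, 263.4]), 0.73, array([0.5621, 0.0772, 0.076 ]))]
valve_top [(array([176.2, 260.6]), 0.83, array([0.5572, 0.074 , 0.062 ]))]
[0.53996406 0.07843196 0.29990005] 4.0
[-3.20848508e-01 -2.90853553e-01  1.94624879e+00  6.34432313e-04
  1.48549102e+00 -8.80788264e-01]
cartridge [(array([263.6, 197.2,  35.9,  54.4]), 0.85), (array([337. , 223.2,  27.8,  47.9]), 0.65), (array([141.4, 242.7,  31.7,  39.3]), 0.63), (array([178.4, 169.5,  40.6,  47.8]), 0.61), (array([173.9, 219.9,  44.7,  41.4]), 0.6)]
dust_filter [(array([214.2, 258.2,  33.4,  19. ]), 0.83)]
cartridge_grip [(array([173.6, 165.8]), 0.78, array([ 0.3715, -0.157 ,  0.108 ])), (array([260.4, 123.9]), 0.78, array([ 0.3708, -0.3004,  0.108 ])), (array([205.6, 264.8]), 0.71, array([ 0.4918, -0.128 ,  0.108 ])), (array([232.2, 163. ]), 0.66, array([ 0.402 , -0.2273,  0.108 ]))]
cartridge [(array([181.1, 264.4]), 0.98, array([ 0.4907, -0.1256,  0.    ])), (array([155.3, 189.2]), 0.85, array([ 0.3718, -0.1519,  0.    ])), (array([231.3, 150.4]), 0.6, array([ 0.3733, -0.3018,  0.    ])), (array([205.9, 184.6]), 0.56, array([ 0.4041, -0.2277, -0.    ]))]
lug [(array([151.3, 188.3]), 0.95, array([ 0.3685, -0.1454,  0.007 ])), (array([214.3, 178.9]), 0.79, array([ 0.403 , -0.2424,  0.007 ])), (array([221.3, 155.2]), 0.68, array([ 0.3739, -0.2761,  0.007 ])), (array([193.9, 264.4]), 0.67, array([ 0.5004, -0.1411,  0.007 ]))]
[ 0.4704931  -0.09919207  0.27016755] 5.0917<sys>:0: UserWarning: Gimbal lock detected. Setting third angle to zero since it is not possible to uniquely determine all angles.
```

Run:
```python
import cv2
a=cv2.imread("pics/w1.png");b=cv2.imread("pics/w2.png")
cv2.imwrite("pics/w1c.png",cv2.resize(a[110:230,180:340],None,fx=5,fy=5,interpolation=cv2.INTER_CUBIC))
cv2.imwrite("pics/w2c.png",cv2.resize(b[140:260,180:340],None,fx=5,fy=5,interpolation=cv2.INTER_CUBIC))
```

```text
(no output)
```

View pics/w1c.png

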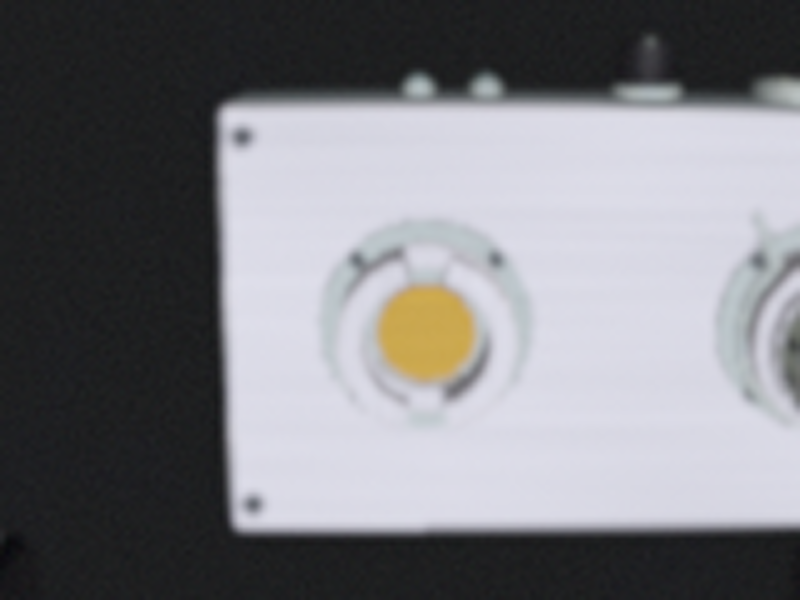

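View pics/w2c.png

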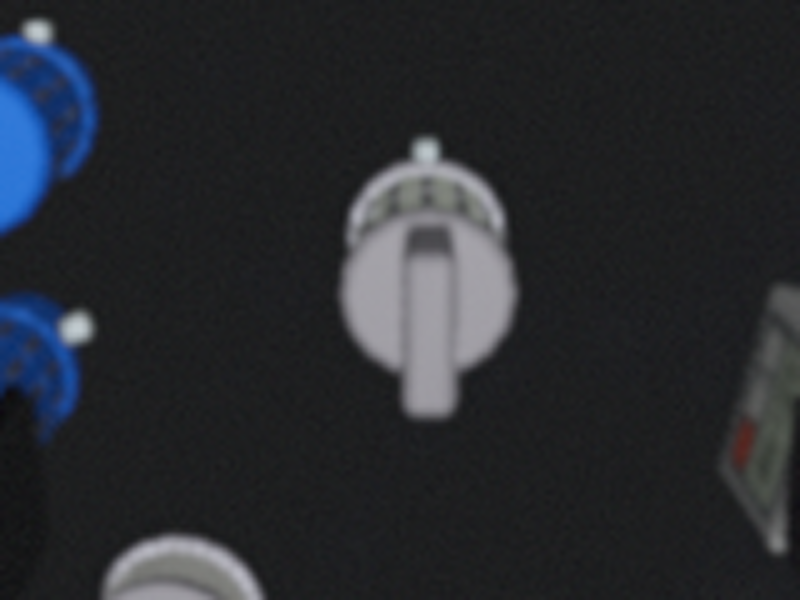

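View pics/w1z.png

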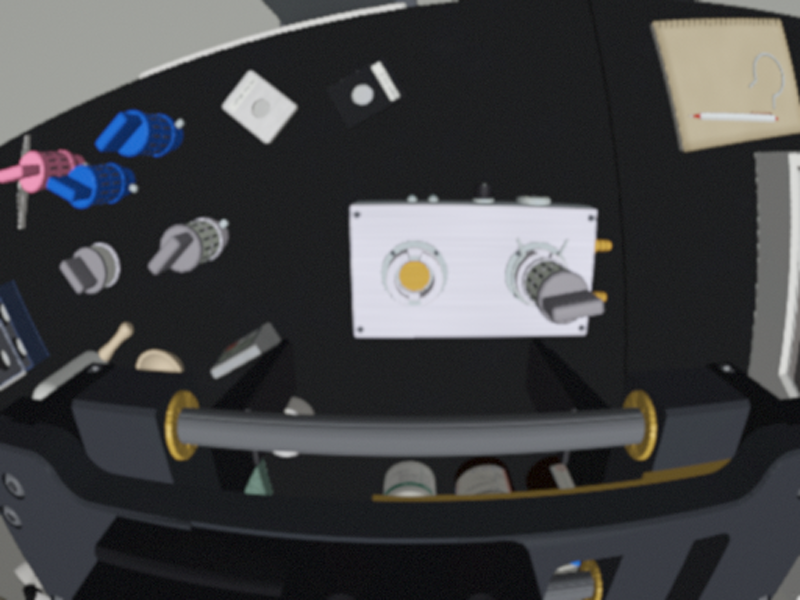

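Run:
```python
from h import *
def L(t): 
    d=np.load(f"pics/{t}.npz"); return (d['K'],d['R'],d['t'])
c=L("w1"); g=lambda u,v,z:np.round(onz(c,180+u/5,110+v/5,z,True),4)
print("valve",g(427,333,.062))
print("screws",g(242,137,.05),g(253,503,.05)); print("corners",g(218,103,.05),g(235,530,.05))
print("front edge",g(218,103,.05),g(780,108,.05)," slots",g(427,265,.07),g(427,400,.07))
v=g(218,103,.05)-g(235,530,.05); print("dryer x yaw",np.degrees(np.arctan2(-v[1],-v[0]))+180, np.degrees(np.arctan2(*(g(253,503,.05)-g(242,137,.05))[1::-1])))
e=g(780,108,.05)-g(218,103,.05); print("from y",np.degrees(np.arctan2(e[1],e[0]))-90)
# depth-based screw/corner full frame:
c=L("w2"); g=lambda u,v,z:np.round(onz(c,180+u/5,140+v/5,z,True),4)
a,b=g(430,252,.118),g(430,416,.118); print("fin",a,b,(a+b)/2,np.linalg.norm(a-b),np.degrees(np.arctan2(*(b-a)[1::-1])))
l=g(426,152,.007); print("lug",l); u=(b-a)[:2]/np.linalg.norm((b-a)[:2]); print("axis from lug",l[:2]+u*.022, "grip mid", a[:2]+u*.02)
```

```text
valve [0.5589 0.0806 0.062 ]
screws [0.4968 0.0376 0.05  ] [0.6051 0.0204 0.05  ]
corners [0.486  0.0326 0.05  ] [0.6127 0.0132 0.05  ]
front edge [0.486  0.0326 0.05  ] [0.5119 0.1909 0.05  ]  slots [0.5382 0.0838 0.07  ] [0.576  0.0778 0.07  ]
dryer x yaw 171.29462006368263 -9.024237078856782
from y -9.29202675726765
fin [ 0.4814 -0.1091  0.118 ] [ 0.5027 -0.1428  0.118 ] [ 0.49205 -0.12595  0.118  ] 0.03986702898386087 -57.70516969009755
lug [ 0.482  -0.1096  0.007 ]
axis from lug [ 0.49375407 -0.12819682] grip mid [ 0.49208552 -0.1260062 ]
```

```bash
python3 - <<'E' 2>/dev/null
from look import *
o=down(np.radians(32.3))
r.goto([0.4925,-0.1268,0.19],o)
print(r.line_to([0.4925,-0.1268,0.0905],max_force=8)); print(r.state()['tool_pos'],r.state()['force'])
look("w3",[],[])
r.grasp(50); s=r.state(); print(s['grip_width']*95,s['force'],s['tool_pos'])
look("w4",[],[])
r.line_to([0.4925,-0.1268,0.19]); s=r.state(); print(s['grip_width']*95,s['force'])
look("w5",[],[("cartridge_grip",.2088),("cartridge",.1),("lug",.107)])
E
```

```text
False
[ 0.49359091 -0.12709027  0.09214326] [ 0.2561527  -0.44717187  0.43093438]
[ 0.49377292 -0.12717529  0.09238859] 6.4
11.918503973010619 [-0.13957237  0.38351357  0.85289642] [ 0.49244392 -0.12681672  0.09044289]
[ 0.49243216 -0.12683223  0.09044281] 7.7167
11.478669860309966 [ 0.03641317  0.76906652 -2.68293769]
cartridge_grip [(array([235.1, 136.3]), 0.88, array([ 0.4249, -0.1595,  0.2088])), (array([247.1, 262.2]), 0.72, array([ 0.4905, -0.1246,  0.2088])), (array([266.6,  87.1]), 0.6, array([ 0.4025, -0.2037,  0.2088])), (array([157.7, 135.5]), 0.55, array([ 0.405 , -0.1179,  0.2088]))]
cartridge [(array([230.4, 123.8]), 0.95, array([ 0.3921, -0.2347,  0.1   ])), (array([200.1, 165. ]), 0.9, array([ 0.4165, -0.1802,  0.1   ])), (array([139.5, 170.3]), 0.81, array([ 0.3941, -0.1269,  0.1   ])), (array([193.3, 263.9]), 0.58, array([ 0.4919, -0.1243,  0.1   ]))]
lug [(array([132.3, 167.1]), 0.9, array([ 0.3899, -0.121 ,  0.107 ])), (array([221. , 126.9]), 0.56, array([ 0.3927, -0.2185,  0.107 ]))]
[ 0.49176465 -0.12653187  0.18847563] 8.7333
```

Run:
```python
import cv2,numpy as np
cv2.imwrite("pics/w345.png",np.hstack([cv2.resize(cv2.imread(f"pics/w{i}.png")[120:280,190:340],None,fx=1.77*2,fy=1.77*2)[:, :] for i in (4,5)])[:, :])
```

```text
(no output)
```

View pics/w345.png

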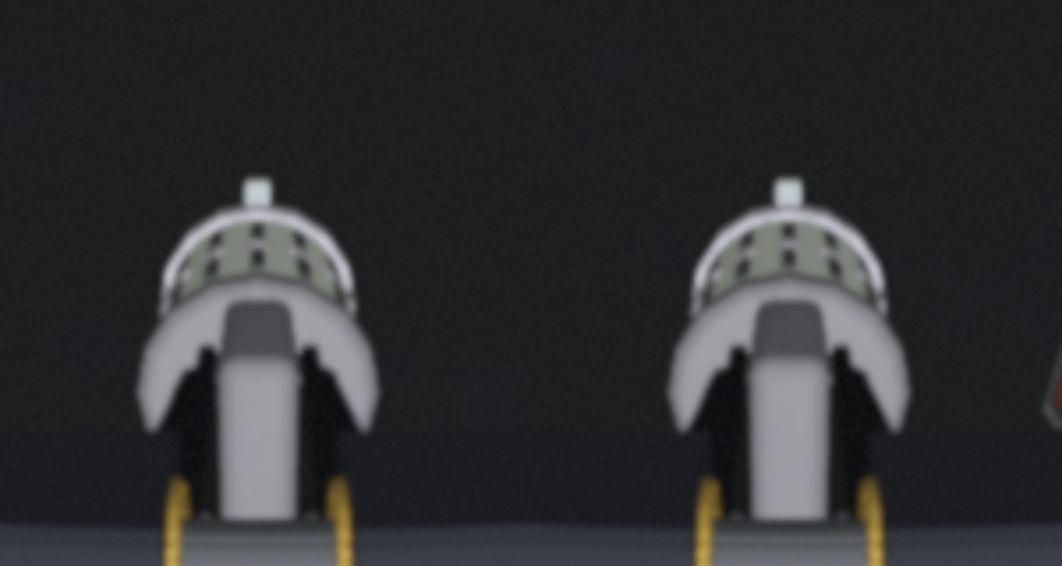

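```bash
python3 - <<'E' 2>/dev/null
from look import *
print(r.state()['tool_pos'])
r.goto([0.558,0.079,0.20],down(np.radians(80.7)));r.wait(.3)
s=r.state();print(s['tool_pos'],s['joints'],s['force'],R.from_euler('xyz',s['ee_rot']).as_matrix().round(3))
look("w6",[],[("socket",.05),("collar_rim",.076),("valve_top",.062),("lug",.118)])
a=cv2.imread("pics/w6.png"); cv2.imwrite("pics/w6c.png",cv2.resize(a[110:260,180:340],None,fx=4,fy=4,interpolation=cv2.INTER_CUBIC))
for n in ["scene","top"]:
    im,d=r.get_image(n); cv2.imwrite(f"pics/{n}6.png",im[:,:,::-1])
E
```

```text
[ 0.49176465 -0.12653187  0.18847563]
[0.55798329 0.07785433 0.20004507] [ 4.34068841e-02 -5.74779394e-02  1.86097485e+00 -1.11561983e-04
  1.33800251e+00 -1.36296224e+00] [ 0.42459083 -0.59074088 -1.00502275] [[ 0.    -0.987  0.164]
 [-0.     0.164  0.987]
 [-1.    -0.    -0.   ]]
socket [(array([177.6, 266.7]), 0.63, array([0.5578, 0.0834, 0.05  ])), (array([244.5, 261.9]), 0.2, array([0.6377, 0.0647, 0.05  ]))]
collar_rim [(array([184.1, 264.6]), 0.89, array([0.558 , 0.0808, 0.076 ])), (array([234.3, 136.9]), 0.58, array([ 0.5925, -0.0739,  0.076 ]))]
valve_top [(array([181.4, 262.3]), 0.74, array([0.5583, 0.0784, 0.062 ]))]
lug [(array([103. ,  35.3]), 0.97, array([ 0.4211, -0.1372,  0.118 ])), (array([62.8, 82.9]), 0.88, array([ 0.4012, -0.0672,  0.118 ])), (array([97.7, 13.6]), 0.69, array([ 0.4045, -0.1708,  0.118 ]))]
[0.55802209 0.07873897 0.20005921] 10.15
```

View pics/w6c.png

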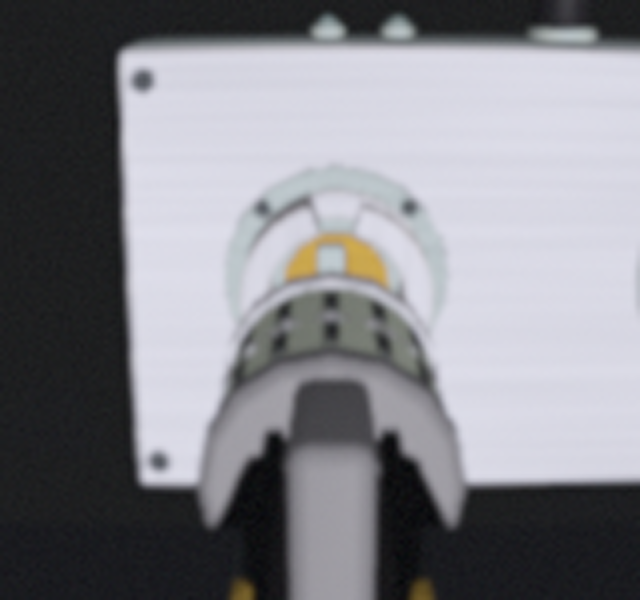

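```bash
python3 - <<'E' 2>/dev/null
from look import *
d=np.load("pics/w6.npz"); c=(d['K'],d['R'],d['t'])
g=lambda u,v,z:onz(c,180+u/4,110+v/4,z,True)
tcp=np.array([0.558,0.0785,.2]); jz=np.array([.1616,.9869,0]); fx=np.array([.9869,-.1616,0]) # fin dir pointing +x
def rep(n,p): q=p-tcp; print(n,p.round(4),"lat %.4f fin %.4f"%(q@jz,q@fx))
rep("lug tip",g(331,252,.1166)); rep("fin near top edge",g(333,442,.2276)); 
rep("valve top edge",g(337,232,.062)); rep("ring",g(339,268,.052)); rep("ring top",g(339,165,.052));rep("slot",g(337,212,.07))
rep("screw1",g(143,80,.05));rep("screw2",g(159,460,.05))
d=np.load("pics/w1.npz"); c=(d['K'],d['R'],d['t'])
g=lambda u,v,z:onz(c,180+u/5,110+v/5,z,True)
rep("w1 valve",g(427,333,.062)); rep("w1 slot",g(427,265,.07));rep("w1 slotback",g(427,400,.07));rep("w1 ring",g((320+532)/2,300,.052))
E
```

```text
lug tip [0.5372 0.0823 0.1166] lat 0.0004 fin -0.0211
fin near top edge [0.5374 0.0824 0.2276] lat 0.0005 fin -0.0210
valve top edge [0.5442 0.0828 0.062 ] lat 0.0020 fin -0.0143
ring [0.5563 0.0814 0.052 ] lat 0.0026 fin -0.0022
ring top [0.5281 0.086  0.052 ] lat 0.0026 fin -0.0307
slot [0.5374 0.0839 0.07  ] lat 0.0020 fin -0.0212
screw1 [0.4964 0.0377 0.05  ] lat -0.0502 fin -0.0542
screw2 [0.6049 0.0202 0.05  ] lat -0.0500 fin 0.0557
w1 valve [0.5589 0.0806 0.062 ] lat 0.0022 fin 0.0005
w1 slot [0.5382 0.0838 0.07  ] lat 0.0021 fin -0.0204
w1 slotback [0.576  0.0778 0.07  ] lat 0.0022 fin 0.0179
w1 ring [0.5516 0.0816 0.052 ] lat 0.0020 fin -0.0068
```

View pics/scene6.png

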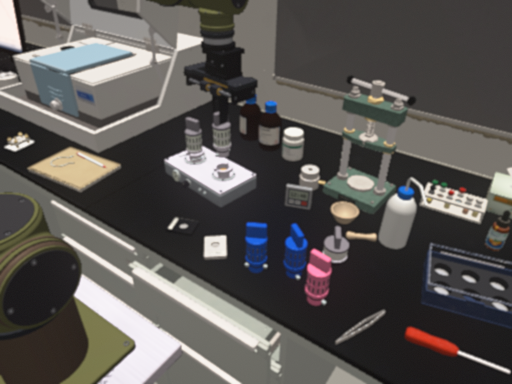

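View pics/top6.png

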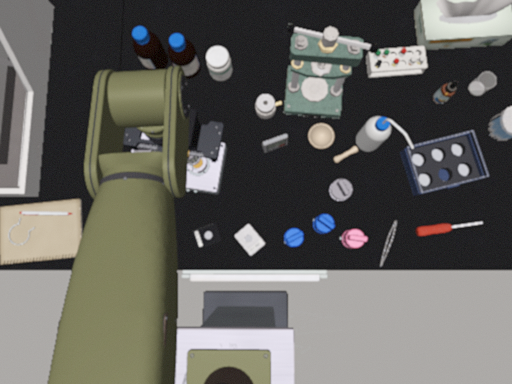

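```bash
python3 - <<'E' 2>/dev/null
from look import *
x,y=0.5586,0.0802; o=down(np.radians(80.8))
r.line_to([x,y,0.17],rotation=o,rate=.06);r.wait(.2)
s=r.state();print(s['tool_pos'],s['force'])
look("w7",[],[])
a=cv2.imread("pics/w7.png"); cv2.imwrite("pics/w7c.png",cv2.resize(a[110:260,180:340],None,fx=4,fy=4,interpolation=cv2.INTER_CUBIC))
print(r.line_to([x,y,0.153],rate=.02,max_force=12)); s=r.state();print(s['tool_pos'],s['force'],s['ft_torque'],s['time_s'])
look("w8",[],[])
a=cv2.imread("pics/w8.png"); cv2.imwrite("pics/w8c.png",cv2.resize(a[110:260,180:340],None,fx=4,fy=4,interpolation=cv2.INTER_CUBIC))
E
```

```text
[0.55896798 0.08022141 0.17063204] [ 0.08567516 -0.0453737  -2.05329518]
[0.55891642 0.08019552 0.17055514] 11.15
False
[0.55874318 0.08021872 0.15318288] [-0.13100265 -0.6229739  -1.50417968] [ 0.00868942 -0.01032424  0.03253839] 12.15
[0.55876081 0.08021146 0.15324148] 12.2
```

View pics/w7c.png

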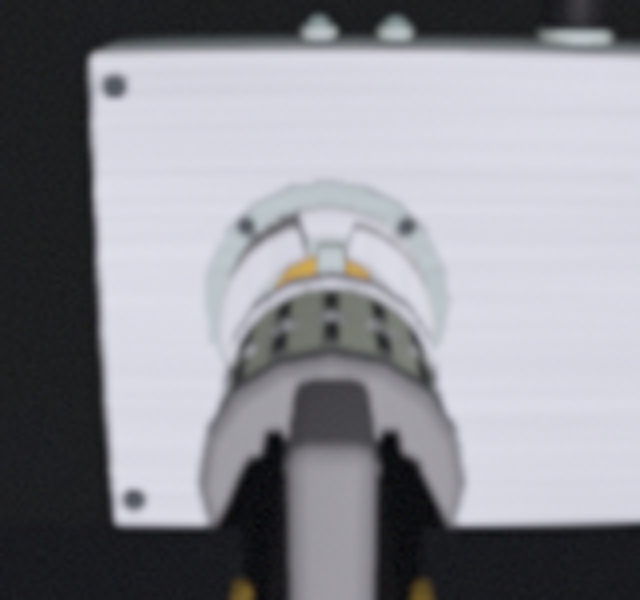

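View pics/w8c.png

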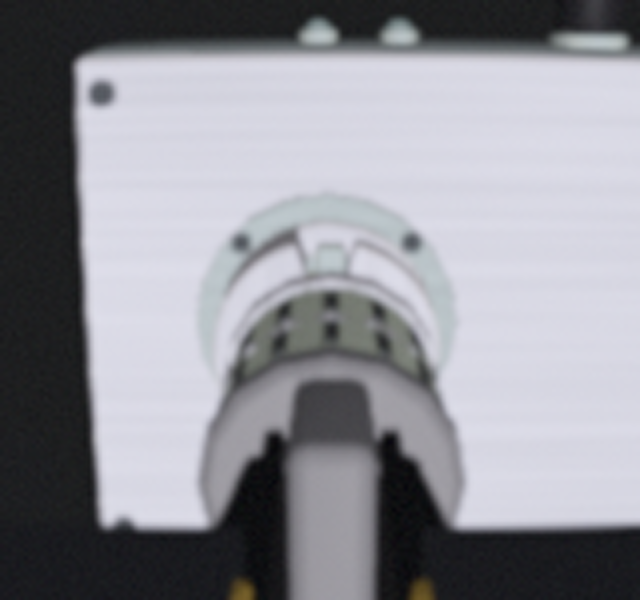

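The lug is centred in the slot entry at crop px (330,258), with no contact force. Next I press down against the valve.

```bash
python3 - <<'E' 2>/dev/null
from look import *
x,y=0.5586,0.0802
for z in (.149,.146,.1436):
    print(r.line_to([x,y,z],rate=.02,max_force=30)); r.wait(.15); s=r.state();print(s['tool_pos'],s['force'],s['ft_torque'],s['time_s'])
look("w9",[],[])
a=cv2.imread("pics/w9.png"); cv2.imwrite("pics/w9c.png",cv2.resize(a[110:260,180:340],None,fx=4,fy=4,interpolation=cv2.INTER_CUBIC))
E
```

```text
False
[0.55908774 0.08021587 0.14976834] [0.26878858 0.693977   3.43265528] [-0.02997153  0.10384827 -0.02209075] 12.7
False
[0.55911036 0.0802083  0.14656358] [-0.37682614  0.27269215  5.18419572] [-0.02536677  0.14410809 -0.03986688] 13.15
False
[0.55911323 0.08020775 0.14445592] [-1.67259626 -0.03081323  7.02845542] [0.027422   0.33640376 0.00832862] 13.5667
[0.55912061 0.08020874 0.1444655 ] 13.6167
```

View pics/w9c.png

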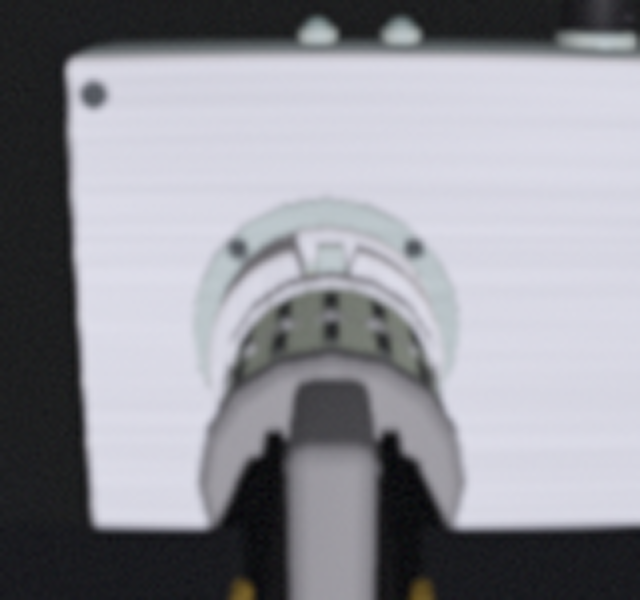

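```bash
python3 - <<'E' 2>/dev/null
from look import *
x,y=0.5586,0.0802
for a in (65,50,35,20,10,4,1):
    st=r.line_to([x,y,.1432],rotation=down(np.radians(a)),rate=.02,max_force=30); s=r.state()
    m=R.from_euler('xyz',s['ee_rot']).as_matrix()[:,2]
    print(a,st,s['tool_pos'].round(4),s['force'].round(1),s['ft_torque'].round(2),"jaw %.1f"%np.degrees(np.arctan2(m[1],m[0])),s['time_s'],s['grip_width']*95)
    if st or abs(s['ft_torque'][2])>1.0: break
E
```

```text
65 False [0.5594 0.0802 0.1443] [-0.8 -1.   6.8] [-0.08  0.18 -0.09] jaw 65.0 14.0417 11.569921807301531
50 False [0.5595 0.0802 0.1444] [-0.3  0.7  7.1] [-0.1   0.17 -0.05] jaw 50.0 14.45 11.734591590941069
35 False [0.5596 0.0802 0.1445] [-1.  -0.5  6.1] [-0.17  0.19 -0.  ] jaw 35.0 14.8583 11.63002285228394
20 False [0.5596 0.0801 0.1445] [ 0.2 -0.1  6.3] [-0.15  0.1  -0.04] jaw 20.0 15.2667 11.774395435859738
10 False [0.5597 0.0802 0.1445] [ 0.1 -0.4  6.6] [-0.16  0.02  0.01] jaw 10.0 15.5917 11.945922553021639
4 False [0.5596 0.0801 0.1444] [0.6 0.3 6.2] [-0.17  0.12 -0.09] jaw 4.0 15.85 11.671803509189559
1 False [0.5593 0.0802 0.1444] [-1.9 -0.2  7.8] [-0.14  0.36  0.01] jaw 1.0 16.1 11.90984064812792
```

```bash
python3 - <<'E' 2>/dev/null
from look import *
x,y=0.5586,0.0802
for a in (-1,-3,-5,-7):
    st=r.line_to([x,y,.1432],rotation=down(np.radians(a)),rate=.02,max_force=30); r.wait(.1); s=r.state()
    m=R.from_euler('xyz',s['ee_rot']).as_matrix()[:,2]
    print(a,st,s['tool_pos'].round(4),s['force'].round(1),s['ft_torque'].round(2),"jaw %.1f"%np.degrees(np.arctan2(m[1],m[0])),s['time_s'])
    if st or abs(s['ft_torque'][2])>.5: break
m0=a
for z in (.1422,.1412,.1402,.1392):
    st=r.line_to([x,y,z],rate=.02,max_force=30); r.wait(.15); s=r.state()
    print(z,st,s['tool_pos'].round(4),s['force'].round(1),s['ft_torque'].round(2))
    if s['force'][2]>18: break
look("w10",[],[])
a=cv2.imread("pics/w10.png"); cv2.imwrite("pics/w10c.png",cv2.resize(a[110:260,180:340],None,fx=4,fy=4,interpolation=cv2.INTER_CUBIC))
E
```

```text
-1 False [0.5591 0.0802 0.1444] [-1.4  0.5  7.4] [-0.11  0.53  0.19] jaw -1.0 16.45
-3 False [0.5591 0.0802 0.1444] [-1.9  0.6  7.1] [-0.15  0.52  0.74] jaw -2.8 16.8
0.1422 False [0.5592 0.0802 0.1444] [-2.9 -0.5 12.3] [-0.16  0.91  0.83]
0.1412 False [0.5594 0.0802 0.1443] [-4.9  0.5 15.6] [-0.18  1.25  0.78]
0.1402 False [0.5596 0.0802 0.1443] [-6.2  0.1 19.4] [-0.2   1.63  0.76]
[0.55958823 0.08022393 0.14428327] 18.05
```

View pics/w10c.png

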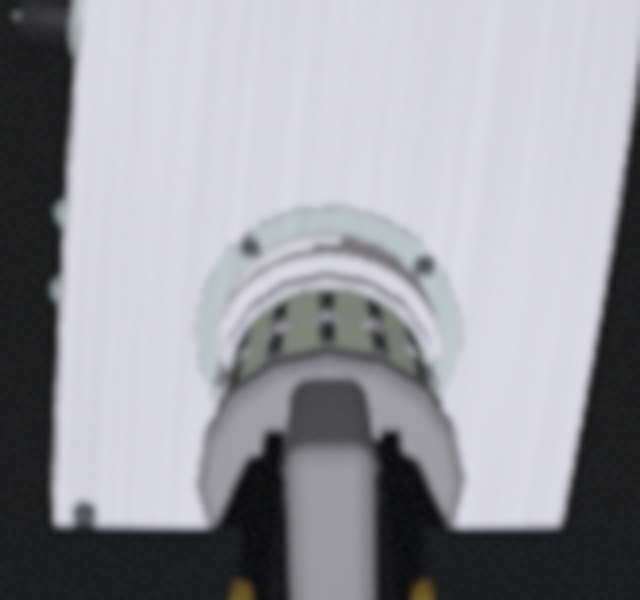

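```bash
python3 - <<'E' 2>/dev/null
from look import *
f=lambda i:cv2.cvtColor(np.load(f"pics/w{i}.npz")['im'],cv2.COLOR_RGB2GRAY).astype(np.float32)
# can+shoulder+fin region
y0,y1,x0,x1=184,235,245,282
for i in (5,6,9,10):
    T=f(4)[y0:y1,x0:x1]; S=f(i)[y0-8:y1+8,x0-8:x1+8]
    m=cv2.matchTemplate(S,T,cv2.TM_CCOEFF_NORMED); _,v,_,p=cv2.minMaxLoc(m)
    fy=m[p[1]-1:p[1]+2,p[0]]; print(i,v,p[0]-8,p[1]-8+(fy[0]-fy[2])/(2*(fy[0]-2*fy[1]+fy[2])))
d4=np.load("pics/w4.npz")['d'];
for i in (4,6,10):
    d=np.load(f"pics/w{i}.npz")['d']; print(i,d[190:200,258:268].mean(),d[212:225,259:266].mean())
c=(lambda d:(d['K'],d['R'],d['t']))(np.load("pics/w4.npz"))
print(proj(c,[.4925,-.1268,.086],True),proj(c,[.4925,-.1268,.088],True)) 
s=r.state(); print(R.from_euler('xyz',s['ee_rot']).as_matrix().round(4),s['force'],s['ft_torque'],s['time_s'])
for n in ["scene"]:
    im,d=r.get_image(n); cv2.imwrite(f"pics/{n}10.png",cv2.resize(im[80:220,150:280,::-1],None,fx=4.5,fy=4.2,interpolation=cv2.INTER_CUBIC))
E
```

```text
5 0.9994352459907532 0 0.035437144
6 0.9936754107475281 0 0.040877182
9 0.9913687109947205 0 0.012835075
10 0.977586567401886 -1 0.03677518
4 0.19807835 0.1594042
6 0.19799076 0.15941462
10 0.19804333 0.15571016
[262.41682713 233.06090974] [262.41724156 234.34790245]
[[ 2.200e-03  4.970e-02  9.988e-01]
 [-7.000e-04  9.988e-01 -4.970e-02]
 [-1.000e+00 -5.000e-04  2.200e-03]] [-6.01917925 -1.51369239 19.07453529] [-0.16182815  1.60985147  0.75340983] 18.05
```

View pics/scene10.png

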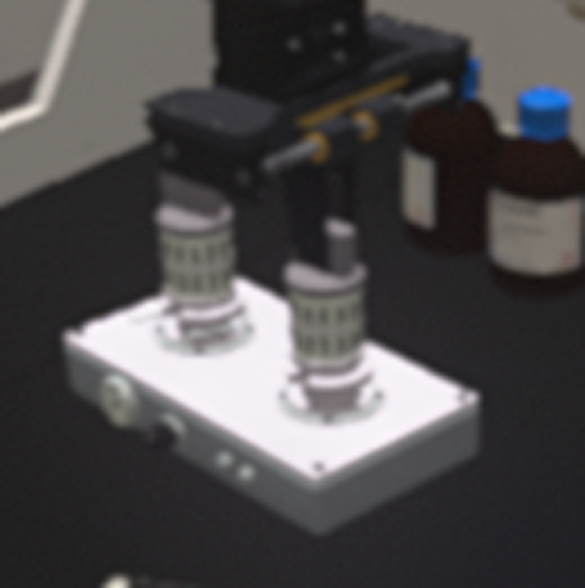

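By TCP height the underside is still about 1.9 mm above the floor, and the stop torque is probably binding the lugs. I'll ease the torque, press to the floor, then turn back to the stop.

```bash
python3 - <<'E' 2>/dev/null
from look import *
def rep(n):
    s=r.state(); m=R.from_euler('xyz',s['ee_rot']).as_matrix()[:,2]
    print(n,s['tool_pos'].round(4),s['force'].round(1),s['ft_torque'].round(2),"jaw %.1f"%np.degrees(np.arctan2(m[1],m[0])),s['time_s']); return s
x,y=0.5586,0.0802
r.line_to([x,y,.1422],rotation=down(np.radians(3)),rate=.02); r.wait(.15); rep("back")
for xx,z in ((x,.1412),(x-.001,.1402),(x-.001,.139)):
    r.line_to([xx,y,z],rate=.02,max_force=30); r.wait(.2); s=rep((xx,z))
    if s['force'][2]>22: break
E
```

```text
back [0.5594 0.0803 0.1435] [-1.5  0.5  7.4] [-0.12  0.41  0.06] jaw 3.0 18.5083
(0.5586, 0.1412) [0.5594 0.0803 0.1426] [-1.5  0.3  8.6] [-0.11  0.37  0.02] jaw 3.0 18.9583
(0.5576, 0.1402) [0.5591 0.0803 0.1424] [-0.2 -0.7 10. ] [-0.11  0.25  0.07] jaw 3.0 19.4083
(0.5576, 0.139) [0.5593 0.0803 0.1424] [-3.  -0.6 14.6] [-0.16  0.76  0.08] jaw 3.0 19.8583
```

It is bottomed now: TCP z is 0.1424, exactly as predicted. Now I turn it to the stop while keeping it pressed.

```bash
python3 - <<'E' 2>/dev/null
from look import *
def rep(n):
    s=r.state(); m=R.from_euler('xyz',s['ee_rot']).as_matrix()[:,2]
    print(n,s['tool_pos'].round(4),s['force'].round(1),s['ft_torque'].round(2),"jaw %.1f"%np.degrees(np.arctan2(m[1],m[0])),s['time_s'],s['grip_width']*95); return s
x,y=0.5574,0.0802
for a in (1,0,-1,-1.7,-2.3):
    r.line_to([x,y,.139],rotation=down(np.radians(a)),rate=.02,max_force=30); r.wait(.15); s=rep(a)
    if s['ft_torque'][2]>.4: break
r.wait(1); rep("hold")
look("w11",[],[])
a=cv2.imread("pics/w11.png"); cv2.imwrite("pics/w11c.png",cv2.resize(a[110:260,180:340],None,fx=4,fy=4,interpolation=cv2.INTER_CUBIC))
im,d=r.get_image("scene"); cv2.imwrite(f"pics/scene11.png",im[:,:,::-1])
E
```

```text
1 [0.5592 0.0803 0.1424] [-2.4  0.2 13.1] [-0.18  0.71  0.04] jaw 1.0 20.2583 11.764576447872843
0 [0.5591 0.0803 0.1423] [-3.   0.4 15.3] [-0.22  0.76  0.11] jaw 0.0 20.6583 11.618518437428932
-1 [0.559  0.0803 0.1424] [-2.9 -0.9 15.2] [-0.11  0.83  0.32] jaw -0.9 21.0583 11.561148901608474
-1.7 [0.559  0.0803 0.1424] [-3.2  0.3 14.1] [-0.14  0.86  0.51] jaw -1.6 21.4583 11.685417243993188
hold [0.559  0.0803 0.1424] [-2.7  0.3 14.4] [-0.16  0.83  0.5 ] jaw -1.6 22.4583 11.868287201565158
[0.55897378 0.08032411 0.14237246] 22.5083
```

View pics/w11c.png

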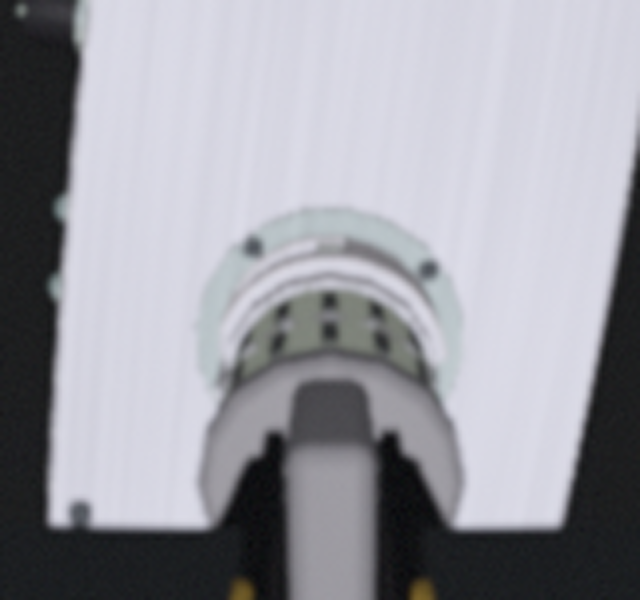

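View pics/scene11.png

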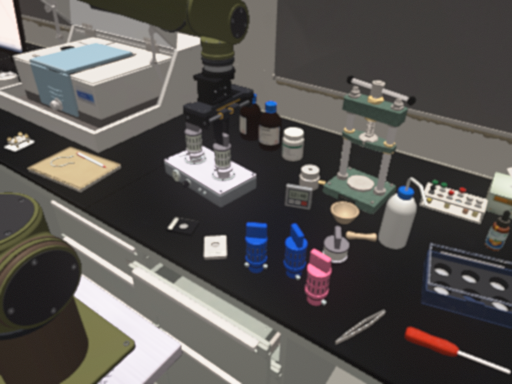

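The fin stays gripped and the lug sits under the slot's roof at crop px (330,243). The cartridge is at the floor and against its stop, and everything else is where it was.

Run:
```python
from bench import r
r.close_job()
s=r.state(); print(s['tool_pos'],s['force'],s['time_s'],s['grip_width'])
```

```text
the job is handed in; nothing more can be done
the job is handed in; nothing more can be done
```

The spare cartridge is in the empty socket, turned clockwise to its stop and pressed to the bottom of its travel. The arm is still holding it by the fin, so you can slip the clip in. I handed the job in just after 22.5 s on the robot's clock; it reports no verdict.

**Last checks before handing in**
- **Depth:** the tool was at z = 0.1424 m, where I expected it with the lugs on the slot floor. That puts the underside about 2 mm above the deck.
- **Push:** the tool reads about 14 N upward, including the spring, and it held steady for a full second.
- **Turn:** the cartridge went about 82° (1.44 rad) from its entry, with 0.5 N m against the stop.
- **Grip:** the fingers are closed on the 12 mm fin. The pictures up to the first turn showed no slip.
- **Other things:** the last overall picture shows the dust filter standing, and the mortar, timer and wash bottle where they were.

**What disagreed:** on the first turn to the stop, the cartridge bound about 2 mm above the floor, because the push against the stop jammed the lugs. I eased it back about 6°, pressed it to the floor and turned it to the stop again. The camera-based socket positions also differed by a few millimetres. I corrected 1.7 mm sideways by comparing the held lug with the valve and slots in the wrist picture, and it went in without catching.

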